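Tea break on the carrom board

TASK

It is tea break: get the cups and coin boxes off the playing field of the carrom board. Stand every steel tumbler upright on the narrow raised ledge, centred across its width, and lay both clear coin boxes flat on the sloping rest, pointing up the slope with their caps uphill. When all are in place, ring for the players by pressing the bell's plunger right down to its stop and letting it spring back; leave the striker and the two loose coins where they lie and knock no tumbler over.

Things in the scene. Friction and masses are not known exactly. Their poses are not given: they have to be found in the camera images.
- tumbler1: small stainless steel tea tumbler, open top, 75 mm tall, 48 mm diameter at the base widening evenly to 60 mm at the rim, 3 mm walls, about 120 g. Origin: centre of its underside; z up through the mouth. Some of the five tumblers may be absent (None)
- tumbler2: small stainless steel tea tumbler, open top, 75 mm tall, 48 mm diameter at the base widening evenly to 60 mm at the rim, 3 mm walls, about 120 g. Origin: centre of its underside; z up through the mouth. Some of the five tumblers may be absent (None)
- tumbler3: small stainless steel tea tumbler, open top, 75 mm tall, 48 mm diameter at the base widening evenly to 60 mm at the rim, 3 mm walls, about 120 g. Origin: centre of its underside; z up through the mouth. Some of the five tumblers may be absent (None)
- tumbler4: small stainless steel tea tumbler, open top, 75 mm tall, 48 mm diameter at the base widening evenly to 60 mm at the rim, 3 mm walls, about 120 g. Origin: centre of its underside; z up through the mouth. Some of the five tumblers may be absent (None)
- tumbler5: small stainless steel tea tumbler, open top, 75 mm tall, 48 mm diameter at the base widening evenly to 60 mm at the rim, 3 mm walls, about 120 g. Origin: centre of its underside; z up through the mouth. Some of the five tumblers may be absent (None)
- box1: clear plastic coin box, 100 mm long and 40 by 40 mm in section, lying down: a 74 mm clear square-section body, then a 26 mm long round white twist cap (39 mm diameter) at one end. About 110 g. Origin: centre of the whole box (20 mm from each long side, 50 mm from either end); x along its length towards the cap. Any long side may be down
- box1_cap (a point): centre of the outer end of box1's cap, 50 mm from the box's origin along its x
- box2: clear plastic coin box, 100 mm long and 40 by 40 mm in section, lying down: a 74 mm clear square-section body, then a 26 mm long round white twist cap (39 mm diameter) at one end. About 110 g. Origin: centre of the whole box (20 mm from each long side, 50 mm from either end); x along its length towards the cap. Any long side may be down
- box2_cap (a point): centre of the outer end of box2's cap, 50 mm from the box's origin along its x
- ledge_top (a point): centre of the top of the fixed narrow wooden ledge, a bar 36 mm wide (along x) and 460 mm long (along y) carried by two steel feet; its top is 70 mm above the board. z up. Five tumblers fit at a pitch of 88 mm
- rest_face: fixed sloping wooden rest, like a small desk. Frame on the middle of its sloping surface: x uphill (about away from the robot), y across, z square out of the surface; slope 20 degrees. Surface 170 (x) by 204 mm (y). At the low end a stop lip 14 mm high, inner face at x = -77 mm; side curbs 10 mm high, inner faces at y = +/-94 mm. The boxes fit side by side at y = +/-48 mm
- bell_top (a point): centre of the top of the brass plunger head of the desk bell (black base 92 mm diameter, steel dome; head 34 mm diameter, its top 79 mm above the bell's underside when up); moves with the plunger. The bell is fixed to the board
- bell_plunger (a joint): travel of the bell's spring plunger in m: 0 up, 0.010 fully down at its stop; presses straight down, 1.8 N at first, 6.3 N at the stop, springs back by itself
- striker: red acrylic carrom striker, disc 41 mm diameter, 10 mm thick, lying on the board; leave alone. Origin: centre of underside
- coin1: loose light wooden carrom coin, 31 mm diameter, 8 mm thick, lying on the board; leave alone. Origin: centre of underside
- coin2: loose dark wooden carrom coin, 31 mm diameter, 8 mm thick, lying on the board; leave alone. Origin: centre of underside
- board: fixed square carrom board, 940 mm; its flat plywood field is 20 mm above the work surface (z = 0.02 m), with a wooden frame 50 mm wide and 30 mm higher round the edge. Origin: centre of its underside

How it is judged:
By the outcome, as a careful person would: the job done as asked, in the order asked, and still so for the second after the job is handed in, with the robot touching nothing.
Of tumbler1, tumbler2, tumbler3, tumbler4, tumbler5 only 3 to 5 are there at a start; the rules pass over those that are not, and their reading is None.
At some moment in a run one of box1, box2 may be knocked a few centimetres aside while the robot is not near it.
It also fails if it takes over 210 s, if anything falls off the work surface, if the arm or the gripper's body presses on something with over 40 N, if the wrist force passes 120 N, or if a joint passes its speed limit or range.

ROBOT

A 7-joint arm with a two-finger parallel gripper is mounted at the origin on the work surface. World frame = base frame: x ahead of the robot, y to its left, z up, the work surface at z = 0. Lengths are in mm, angles in rad, forces in N, time in s.
With the tool pointing down it reaches from about 425 to 950 mm from the base axis. Payload 16.7 kg.
Tool frame: the origin (TCP) lies on the centre line of the jaws, within the pads' length; the fingertips stand 22 mm ahead of it and the grasp point (between the pads) lies 3 mm ahead of it; z points along the fingers, y is the line along which they close (so a half turn about z gives the same grasp; the last joint's range is limited). The gripper opens to 94 mm and grips with 3 to 60 N. Pads are 16 mm wide; open, the fingers measure 119 mm over their backs; the gripper's body (75 mm by 177 mm) begins 78 mm behind the grasp point.
Start: joints at [1.02, 0.426, 0.074, 1.606, -0.034, 1.111, -0.067], TCP at [263.942, -621.217, 227.467] pointing down, gripper open.
Joint ranges: [-2.85, 2.85], [-0.5, 2.14], [-1.23, 1.37], [0.21, 2.46], [-1.02, 4.16], [0.16, 2.05], [-2.73, 2.73]. Speed limits (rad/s): [1.89, 1.89, 2.39, 2.39, 3.01, 3.01, 3.01].

INTERFACE

Orientations are given as [roll, pitch, yaw] about the fixed x, y, z axes, in that order (R = Rz(yaw) Ry(pitch) Rx(roll)).
In Python, from station import ctrl gives the robot as it stands.
- The arm moves only by the shell command python3 -m crank 'ROWS' [OPENING] [FORCE]. ROWS is JSON, a list of rows, each a list of 2 entries, a list of its own where there are three numbers: the shift along the world's x, y, z normalised to -1 to 1, where 1 is 0.2 m, then the turn, a rotation vector about the world's x, y, z normalised to -1 to 1, where 1 is 4 degrees. In form: [[[tx, ty, tz], [rx, ry, rz]], ...]. A call has 1 to 8 rows; each row shifts and turns the commanded pose from where the row before left it; what a row does not reach is not made up. A row lasts 1/12 s, in which the tool goes at most 41.7 mm and 7.16 degrees, less where a joint would pass 70% of its speed; a pose out of reach is approached as far as the arm can. A call with a number of a shift or a turn outside -1 to 1 is refused whole. A call with a gripper value outside its range is refused whole. OPENING is the opening, from -1 (shut) to 1 (fully open), set as the call begins (- or left out, the last holds). The fingers move at their own pace and stop on an object; FORCE is the grip in N (left out, the last holds). Time passes only in rows, so rows that do not move let the fingers close. It gives the time, the measured TCP pose, the force, the opening and the grip force at its end, in the units of the state.
- ctrl.get_state(): the state, without advancing time (a new reading comes with each control period).
- ctrl.camera(name): name is "side" or "top"; returns a dict with "image" (420x560x3 uint8, blue, green, red), "mtx" (3x3 intrinsics, pixels), "k1" (the pictures are not rectified: a ray, as slopes to the right and down, at radius r is drawn at 1 + k1 r^2 times it, then the intrinsics apply), "R" (3x3) and "t" (3): a world point X has camera coordinates R X + t. Camera axes: x right, y down, z forward; pixel columns grow to the right and rows downward; lengths in mm; the calibration is good to about 2 mm. A picture is of the moment at which its call begins. There is no depth.
- ctrl.finish_job(): hands the job in; it is judged then, once.
Trained networks look in the newest picture that a camera, given by its name, has taken for a name from the list of things; names that differ only in an ending like _2 or _b are one class to them, and where a whole thing is asked for, a point or a joint stands for the part that bears it (a point fixed in the world has none). Each returns a list of dicts, best first, with "conf" (0 to 1); they miss things now and then, are a little off and sometimes report something else, mostly with a low value. They report only what shows in the picture. A call takes as long as a camera call.
- ctrl.search_frame(label, camera): "position" ([column, row] in pixels, amid what is visible of it).
The state is a dict: "time_s": time; "joints": joint angles; "qd": joint speeds; "joint_efforts": joint torques, N m; "position": TCP position; "ee_rot": TCP orientation; "wrist_force": force on the tool from outside, world axes, zero at the start; "moment": the same for the moment, N m; "gripper_width": opening from 0.0 (shut) to 1.0 (fully open); "finger_force": force on a finger pad.
Only numpy, scipy, OpenCV 4.12 (cv2) and the standard library are available. Lean on these libraries where they do the work, as an engineer would, in place of code of your own. Each camera call takes 0.05 s, during which the arm holds its last target. There are 200 camera calls.

## Working session

There is one attempt and no reset: what is moved stays moved. The work goes in short steps, Python scripts to look and compute and a shell command to move; the robot and the scene stay as the last step left them, time stands still between calls to the robot, and variables do not carry over. Pictures are saved under pics/ and viewed, at most 14 in all, crops included, and the job is handed in when it is done.

```bash
ls; mkdir -p pics; python3 - <<'E'
from station import ctrl
import cv2
s=ctrl.get_state(); print(s)
for n in ("side","top"):
    c=ctrl.camera(n); cv2.imwrite(f"pics/{n}0.png",c["image"]); print(n,c["mtx"],c["k1"],c["R"],c["t"])
    for l in ["tumbler1","box1","box1_cap","rest_face","bell_top","striker","coin1","coin2","ledge_top"]:
        try: print(l,[(d["position"],round(d["conf"],2)) for d in ctrl.search_frame(l,n)])
        except Exception as e: print(l,e)
E
```

```text
pics
{'time_s': 0.0, 'joints': array([ 1.01951393,  0.42670452,  0.07387379,  1.60664595, -0.03407301,
        1.11084285, -0.06708657]), 'qd': array([-4.71322697e-04,  6.09328522e-05, -5.26996518e-04, -2.10097898e-04,
        6.49005811e-04, -1.83140177e-03,  4.79669838e-04]), 'joint_efforts': array([-3.96778505e-04, -9.35817862e+01,  3.66602741e+00, -4.54198444e+01,
       -4.88959649e-02,  2.01595598e-02,  1.60850059e-04]), 'position': array([ 263.7395774 , -620.85733005,  226.77746321]), 'ee_rot': array([-3.14025789e+00,  1.30659090e-04,  4.01754208e-01]), 'wrist_force': array([-0.87083367, -0.37009618, -0.18685571]), 'moment': array([-0.01663832, -0.0086543 , -0.00993775]), 'finger_force': 0.0, 'gripper_width': 1.00119027193135}
side [[462.36432215   0.         279.0285996 ]
 [  0.         462.36432215 208.91431576]
 [  0.           0.           1.        ]] -0.07174180349802345 [[-0.67740914 -0.73552941 -0.01064634]
 [-0.49366264  0.46528879 -0.73471323]
 [ 0.54535681 -0.49244576 -0.67829427]] [349.54761181 349.32339132 608.67184635]
tumbler1 [([326.8, 189.8], 0.82), ([364.0, 2
[... 469 characters left out ...]
.         467.34127321 209.51897963]
 [  0.           0.           1.        ]] -0.07862195233558036 [[-0.02135063 -0.9995941   0.0188625 ]
 [-0.99885085  0.02051744 -0.04331288]
 [ 0.04290829 -0.01976558 -0.99888348]] [  3.33531458 507.2802399  887.03477206]
tumbler1 [([187.1, 184.7], 0.69), ([356.4, 187.2], 0.69), ([186.6, 247.1], 0.65), ([243.7, 252.8], 0.48)]
box1 [([246.8, 251.2], 0.81), ([236.8, 186.7], 0.78)]
box1_cap [([264.5, 122.7], 0.66), ([245.3, 252.4], 0.56), ([357.2, 252.0], 0.42)]
rest_face [([437.1, 203.7], 0.79)]
bell_top [([101.2, 199.0], 0.75)]
striker [([293.4, 253.2], 0.59)]
coin1 [([147.4, 287.6], 0.48)]
coin2 [([147.4, 287.6], 0.48)]
ledge_top [([266.5, 123.7], 0.89)]
```

```bash
python3 -c "
import cv2
for n in ('side','top'):
    i=cv2.imread(f'pics/{n}0.png'); cv2.imwrite(f'pics/{n}0b.png',cv2.resize(i[:, :],(800,600),interpolation=cv2.INTER_CUBIC))"
```

```text
(no output)
```

View pics/top0b.png

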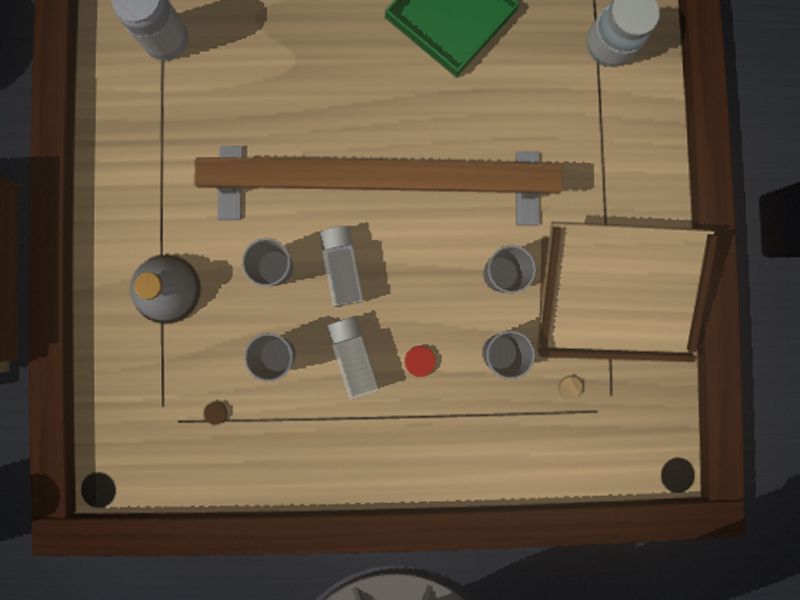

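View pics/side0b.png

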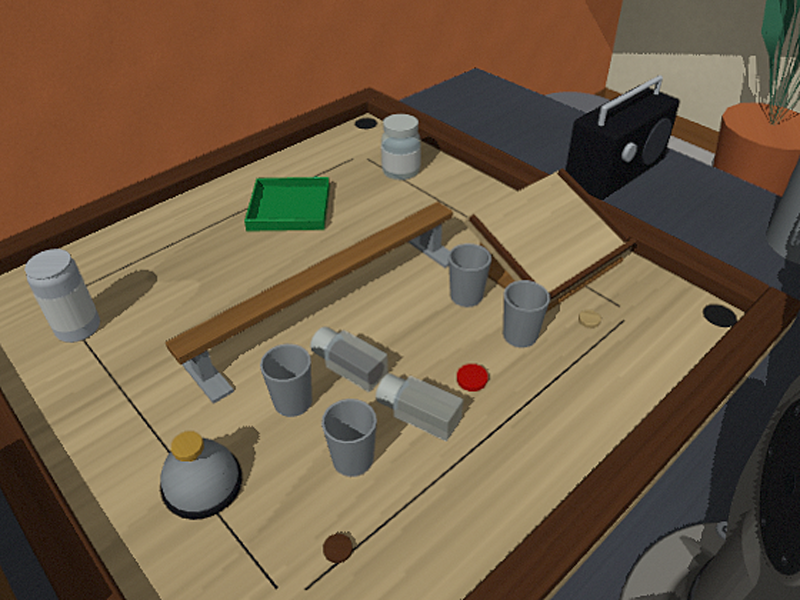

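The top view shows four tumblers at display pixels (268,262), (269,357), (510,269) and (509,353). The boxes are at (341,266) and (353,358) with caps away from the robot. The ledge centre is about (380,175), the rest about (630,290) and the bell head (148,285). Next I'll fit models to the edges in both views.

```bash
cat > h.py <<'E'
import numpy as np, cv2
from scipy.optimize import least_squares
from scipy.ndimage import map_coordinates
from scipy.spatial.transform import Rotation as Ro
from station import ctrl
def shoot(tag):
    cs={n:ctrl.camera(n) for n in("top","side")}
    for n,c in cs.items():
        cv2.imwrite(f"pics/{n}{tag}.png",c["image"])
        e=cv2.Canny(cv2.GaussianBlur(c["image"],(3,3),0),40,110)
        c["dt"]=np.minimum(cv2.distanceTransform(255-e,cv2.DIST_L2,5),6)
    return cs
def proj(c,X):
    p=np.asarray(X)@np.asarray(c["R"]).T+c["t"]; s=p[:,:2]/p[:,2:]
    s=s*(1+c["k1"]*(s**2).sum(1))[:,None]
    m=c["mtx"]; return s*[m[0,0],m[1,1]]+[m[0,2],m[1,2]]
def unproj(c,uv,z):
    m=c["mtx"]; d=(np.array(uv)-[m[0,2],m[1,2]])/[m[0,0],m[1,1]]; s=d.copy()
    for _ in range(20): s=d/(1+c["k1"]*(s**2).sum())
    R=np.array(c["R"]); C=-R.T@c["t"]; r=R.T@np.array([*s,1]); return C+r*(z-C[2])/r[2]
def seg(a,b,n=40): return np.linspace(a,b,n)
def circ(r,z,n=60):
    t=np.linspace(0,2*np.pi,n,endpoint=False); return np.c_[r*np.cos(t),r*np.sin(t),0*t+z]
def ledge():
    return np.vstack([seg((s*18,-230,0),(s*18,230,0)) for s in(-1,1)]+[seg((-18,s*230,0),(18,s*230,0),10) for s in(-1,1)])
def tumb(): return circ(30,75)
def rest():
    return np.vstack([seg((85,-94,0),(85,94,0)),seg((-77,-94,14),(-77,94,14))]+[seg((-77,s*94,10),(85,s*94,10)) for s in(-1,1)])
def box():
    P=[seg((-50,s*20,20),(24,s*20,20)) for s in(-1,1)]+[seg((x,-20,20),(x,20,20),20) for x in(-50,24)]
    return np.vstack(P+[seg((24,s*19.5,0),(50,s*19.5,0),15) for s in(-1,1)])
def fit(cs,M,p0,pose,span=(8,8),ang=0,use=("top","side")):
    def res(p):
        X=pose(M,p); return np.concatenate([map_coordinates(cs[n]["dt"],proj(cs[n],X)[:,::-1].T,order=1,mode="nearest") for n in use])
    best=None
    for dx in np.linspace(-span[0],span[0],7):
        for dy in np.linspace(-span[1],span[1],7):
            for da in ([-ang,0,ang] if ang else [0]):
                p=np.array(p0,float); p[0]+=dx;p[1]+=dy
                if ang:p[2]+=da
                v=np.abs(res(p)).sum()
                if best is None or v<best[0]: best=(v,p)
    sol=least_squares(res,best[1],loss="soft_l1",diff_step=1e-3,x_scale=np.where(np.abs(best[1])>5,1,.01)) 
    return sol.x,np.abs(res(sol.x)).mean()
def flat(z):  # p=x,y,(yaw)
    return lambda M,p:Ro.from_euler("z",p[2] if len(p)>2 else 0).apply(M)+[p[0],p[1],z]
def restpose(M,p): # x,y,yaw,z
    return (Ro.from_euler("z",p[2])*Ro.from_euler("y",-20,degrees=True)).apply(M)+[p[0],p[1],p[3]]
def draw(cs,items,tag):
    for n in cs:
        im=cv2.resize(cs[n]["image"],(800,600),interpolation=cv2.INTER_CUBIC)
        for X in items:
            for u in proj(cs[n],X): cv2.circle(im,tuple(int(round(v)) for v in (u+.5)*800/560-.5),0,(0,255,0),-1)
        cv2.imwrite(f"pics/{tag}_{n}.png",im)
E
cat > m.py <<'E'
from h import *
cs=shoot("1"); T=cs["top"]; u=lambda a,z:unproj(T,np.array(a)*.7,z)
items=[]
p,e=fit(cs,ledge(),[*u((380,175),90)[:2],-.02],flat(90),ang=.02); print("ledge",p.round(3),e.round(2)); items.append(flat(90)(ledge(),p))
for a in [(268,262),(269,357),(510,269),(509,353)]:
    p,e=fit(cs,tumb(),u(a,95)[:2],flat(20)); print("tumb",p.round(1),e.round(2)); items.append(flat(20)(tumb(),p))
for a,b in [((336,235),(349,303)),((343,327),(362,393))]:
    A,B=u(a,40),u(b,40); d=A-B
    p,e=fit(cs,box(),[*((A+B)/2)[:2],np.arctan2(d[1],d[0])],flat(40),ang=.05); print("box",p.round(3),e.round(2)); items.append(flat(40)(box(),p))
p,e=fit(cs,rest(),[*u((632,290),65)[:2],0,65],restpose,span=(15,15),ang=.05); print("rest",p.round(3),e.round(2)); items.append(restpose(rest(),p))
p,e=fit(cs,circ(17,0),u((148,285),99)[:2],flat(99)); print("bell",p.round(1),e.round(2)); items.append(flat(99)(circ(17,0),p))
for a,z in[((421,361),30),((570,387),28),((217,412),28)]: print("disc",u(a,z).round(0))
draw(cs,items,"fit1")
E
python3 m.py
```

```text
ledge [ 6.60543e+02  5.88400e+00 -3.30000e-02] 0.89
tumb [552.6 145.4] 0.68
tumb [436.6 144.3] 0.77
tumb [ 537.9 -155.1] 0.66
tumb [ 434.3 -149.4] 0.59
box [5.50776e+02 5.79490e+01 1.75000e-01] 0.57
box [4.32975e+02 4.53360e+01 2.89000e-01] 1.25
rest [ 5.09453e+02 -3.09516e+02 -7.50000e-02  7.41320e+01] 1.05
bell [526.8 292. ] 0.44
disc [425. -44.  30.]
disc [ 385. -242.   28.]
disc [363. 225.  28.]
```

View pics/fit1_top.png

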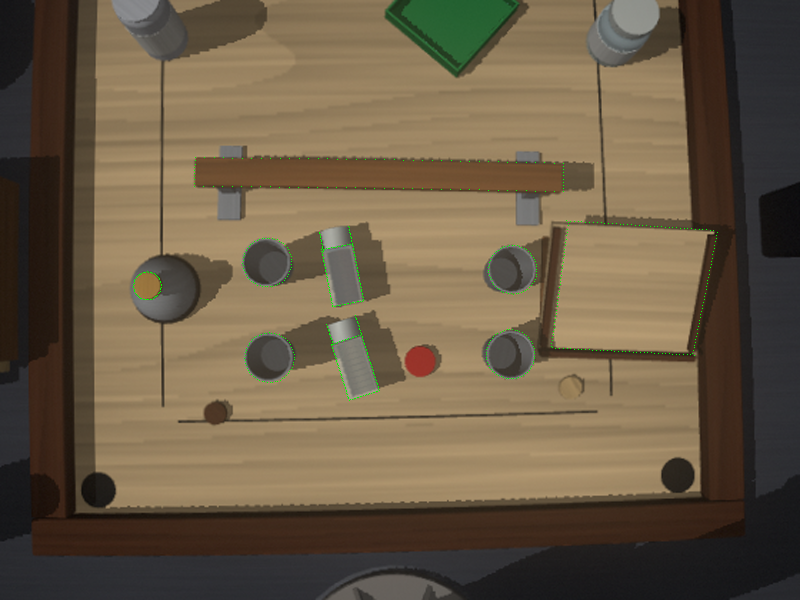

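View pics/fit1_side.png

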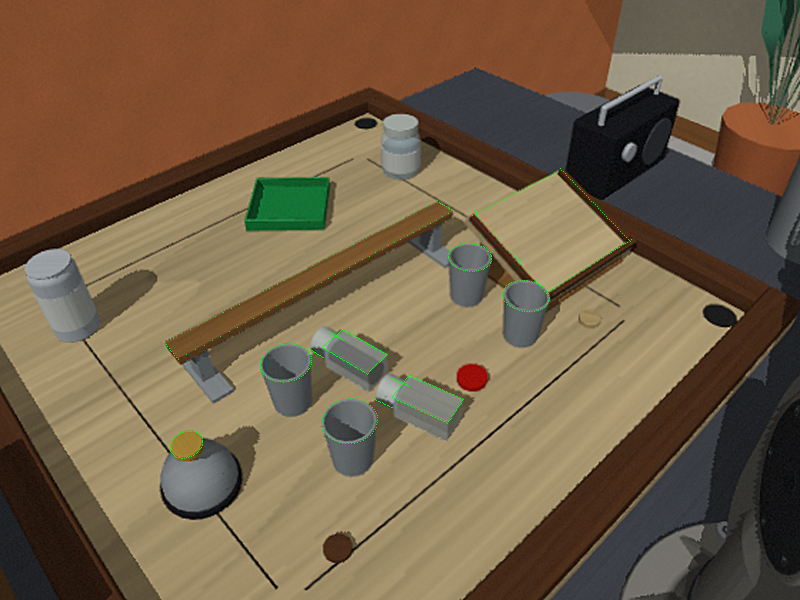

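The overlays sit on the object edges in both views, so I'm using these poses. Moving above the first tumbler.

```bash

python3 -m crank '[[[0.06,0.16,0],[0,0,0.68]],[[0.06,0.16,0],[0,0,0.68]],[[0.06,0.16,0],[0,0,0.68]],[[0.06,0.16,0],[0,0,0.68]],[[0.06,0.16,0],[0,0,0.68]],[[0.06,0.16,0],[0,0,0.68]],[[0.06,0.16,0],[0,0,0.68]],[[0.06,0.16,0],[0,0,0.68]]]' 1 15
python3 -m crank '[[[0.06,0.16,0],[0,0,0.68]],[[0.06,0.16,0],[0,0,0.68]],[[0.06,0.16,0],[0,0,0.68]],[[0.06,0.16,0],[0,0,0.68]],[[0.06,0.16,0],[0,0,0.68]],[[0.06,0.16,0],[0,0,0.68]],[[0.06,0.16,0],[0,0,0.68]],[[0.06,0.16,0],[0,0,0.68]]]'
python3 -m crank '[[[0.06,0.16,0],[0,0,0.68]],[[0.06,0.16,0],[0,0,0.68]],[[0.06,0.16,0],[0,0,0.68]],[[0.06,0.16,0],[0,0,0.68]],[[0.06,0.16,0],[0,0,0.68]],[[0.06,0.16,0],[0,0,0.68]],[[0.06,0.16,0],[0,0,0.68]],[[0.06,0.16,0],[0,0,0.68]]]'
python3 -m crank '[[[0,0,0],[0,0,0]],[[0,0,0],[0,0,0]],[[0,0,0],[0,0,0]]]'
```

```text
time_s: 1.77
position: [360.2, -363.7, 227.7]
ee_rot: [3.141, 0.0, 0.784]
wrist_force: [0.2, -0.3, -0.7]
gripper_width: 0.999
finger_force: 0.0
time_s: 2.43
position: [456.3, -107.6, 227.8]
ee_rot: [3.141, 0.0, 1.163]
wrist_force: [0.5, -0.2, 0.4]
gripper_width: 1.004
finger_force: 0.0
time_s: 3.1
position: [552.3, 148.3, 227.6]
ee_rot: [3.141, 0.0, 1.543]
wrist_force: [-0.2, -0.3, 0.0]
gripper_width: 0.997
finger_force: 0.0
time_s: 3.35
position: [551.8, 146.3, 227.2]
ee_rot: [-3.141, 0.0, 1.541]
wrist_force: [0.2, -0.8, 0.1]
gripper_width: 1.002
finger_force: 0.0
```

```bash

python3 -m crank '[[[0.004,-0.004,-0.16],[0,0,0]],[[0,0,-0.16],[0,0,0]],[[0,0,-0.16],[0,0,0]],[[0,0,-0.16],[0,0,0]],[[0,0,-0.1],[0,0,0]],[[0,0,-0.04],[0,0,0]],[[0,0,0],[0,0,0]],[[0,0,0],[0,0,0]]]'
python3 -m crank '[[[0,0,0],[0,0,0]],[[0,0,0],[0,0,0]],[[0,0,0],[0,0,0]],[[0,0,0],[0,0,0]],[[0,0,0],[0,0,0]],[[0,0,0],[0,0,0]],[[0,0,0],[0,0,0]],[[0,0,0],[0,0,0]]]' -1 15
```

```text
time_s: 4.02
position: [553.1, 145.5, 72.4]
ee_rot: [3.141, 0.0, 1.54]
wrist_force: [-0.1, -0.2, 0.9]
gripper_width: 0.994
finger_force: 0.0
time_s: 4.68
position: [552.9, 146.1, 71.7]
ee_rot: [3.141, -0.0, 1.541]
wrist_force: [-1.9, -0.1, 5.4]
gripper_width: 0.62
finger_force: 14.9
```

```bash

python3 -m crank '[[[0,0,0.05],[0,0,0]],[[0,0,0.15],[0,0,0]],[[0,0,0.2],[0,0,0]],[[0,0,0.2],[0,0,0]],[[0,0,0.2],[0,0,0]],[[0,0,0],[0,0,0]],[[0,0,0],[0,0,0]]]'
python3 -m crank '[[[0.1,0.02,0],[0,0,0]],[[0.17,0.04,0],[0,0,0]],[[0.17,0.04,0],[0,0,0]],[[0.12,0.02,0],[0,0,0]],[[0,0,0],[0,0,0]],[[0,0,0],[0,0,0]],[[0,0,0],[0,0,0]]]'
```

```text
time_s: 5.27
position: [553.7, 146.3, 234.1]
ee_rot: [3.137, -0.001, 1.541]
wrist_force: [0.1, 1.0, -2.4]
gripper_width: 0.62
finger_force: 14.9
time_s: 5.85
position: [663.7, 170.0, 230.1]
ee_rot: [-3.139, 0.0, 1.542]
wrist_force: [-0.0, 0.2, -1.7]
gripper_width: 0.62
finger_force: 14.9
```

```bash
python3 - <<'E'
from h import *
cs=shoot("2")
for n in cs: cv2.imwrite(f"pics/a2{n}.png",cv2.resize(cs[n]["image"][100:310,100:380] if n=="top" else cs[n]["image"][80:290,80:360],(800,600)))
E
```

```text
(no output)
```

View pics/a2side.png

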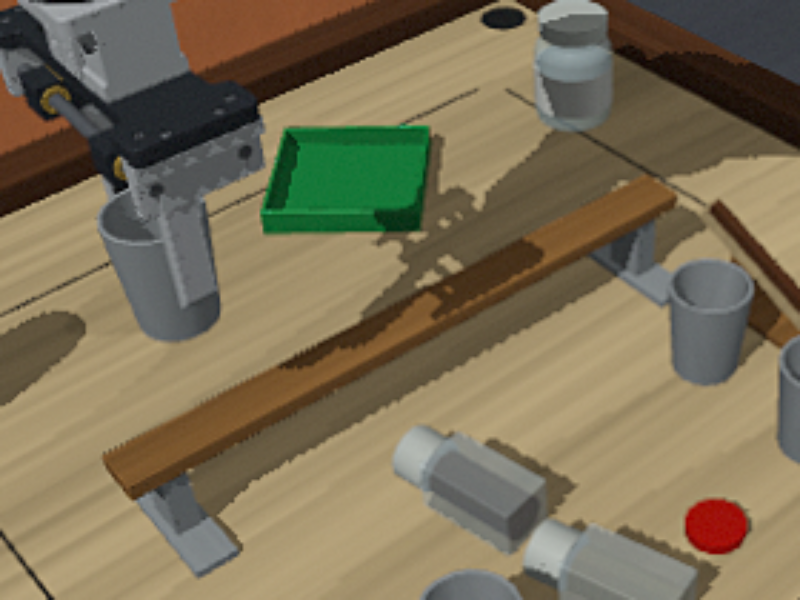

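Tumbler 1 hangs upright in the jaws at crop pixel (160,260). Lowering it onto the ledge.

```bash

python3 -m crank '[[[0.01,0,-0.1],[0,0,0]],[[0,0,-0.16],[0,0,0]],[[0,0,-0.1],[0,0,0]],[[0,0,-0.04],[0,0,0]],[[0,0,-0.02],[0,0,0]],[[0,0,0],[0,0,0]],[[0,0,0],[0,0,0]],[[0,0,0],[0,0,0]]]'
```

```text
time_s: 6.62
position: [667.3, 170.2, 149.0]
ee_rot: [3.14, -0.001, 1.541]
wrist_force: [0.3, -0.5, -2.2]
gripper_width: 0.621
finger_force: 14.9
```

```bash

python3 -m crank '[[[-0.005,0,-0.015],[0,0,0]],[[0,0,-0.013],[0,0,0]],[[0,0,-0.005],[0,0,0]],[[0,0,0],[0,0,0]],[[0,0,0],[0,0,0]],[[0,0,0],[0,0,0]]]'
```

```text
time_s: 7.12
position: [665.9, 170.1, 141.7]
ee_rot: [3.141, -0.0, 1.541]
wrist_force: [-3.1, -1.8, 7.9]
gripper_width: 0.619
finger_force: 14.9
```

```bash

python3 -m crank '[[[0,0,0],[0,0,0]],[[0,0,0],[0,0,0]],[[0,0,0],[0,0,0]],[[0,0,0],[0,0,0]],[[0,0,0],[0,0,0]],[[0,0,0],[0,0,0]]]' 0.8
python3 -m crank '[[[0,0,0.06],[0,0,0]],[[0,0,0.16],[0,0,0]],[[0,0,0.2],[0,0,0]],[[0,0,0.1],[0,0,0]],[[-0.08,-0.18,0],[0,0,0]],[[-0.08,-0.18,0],[0,0,0]],[[-0.08,-0.18,0],[0,0,0]],[[-0.08,-0.18,0],[0,0,0]]]' 1
python3 -m crank '[[[-0.08,-0.18,0],[0,0,0]],[[-0.08,-0.18,0],[0,0,0]],[[-0.08,-0.18,0],[0,0,0]],[[-0.08,-0.18,0],[0,0,0]],[[0,-0.18,0],[0,0,0]],[[0,0,0],[0,0,0]],[[0,0,0],[0,0,0]],[[0,0,0],[0,0,0]]]'
python3 - <<'E'
from h import *
cs=shoot("3")
p,e=fit(cs,tumb(),[666,170],flat(90)); print("tumb",p.round(1),e.round(2),"want x",660.5+.033*(p[1]-6))
X=flat(90)(circ(24,0),p)
E
```

```text
time_s: 7.62
position: [665.7, 170.0, 140.8]
ee_rot: [-3.141, -0.0, 1.541]
wrist_force: [-0.1, 0.5, 0.7]
gripper_width: 0.897
finger_force: 0.0
time_s: 8.28
position: [600.9, 24.8, 245.9]
ee_rot: [3.141, -0.0, 1.542]
wrist_force: [1.9, -0.1, -0.1]
gripper_width: 1.004
finger_force: 0.0
time_s: 8.95
position: [538.0, -153.4, 245.5]
ee_rot: [3.141, -0.0, 1.541]
wrist_force: [-0.1, 0.4, 0.2]
gripper_width: 0.999
finger_force: 0.0
tumb [664.4 170.5] 0.64 want x 665.9286366149972
```

```bash

python3 -m crank '[[[0,-0.008,-0.16],[0,0,0]],[[0,0,-0.2],[0,0,0]],[[0,0,-0.2],[0,0,0]],[[0,0,-0.18],[0,0,0]],[[0,0,-0.09],[0,0,0]],[[0,0,-0.04],[0,0,0]],[[0,0,0],[0,0,0]],[[0,0,0],[0,0,0]]]'
python3 -m crank '[[[0,0,0],[0,0,0]],[[0,0,0],[0,0,0]],[[0,0,0],[0,0,0]],[[0,0,0],[0,0,0]],[[0,0,0],[0,0,0]],[[0,0,0],[0,0,0]],[[0,0,0],[0,0,0]],[[0,0,0],[0,0,0]]]' -1 15
```

```text
time_s: 9.72
position: [538.5, -154.9, 71.7]
ee_rot: [3.141, -0.0, 1.542]
wrist_force: [0.5, 0.4, 0.0]
gripper_width: 0.998
finger_force: 0.0
time_s: 10.38
position: [537.8, -155.8, 71.2]
ee_rot: [3.141, 0.0, 1.541]
wrist_force: [-1.6, -0.7, 6.0]
gripper_width: 0.626
finger_force: 15.0
```

```bash

python3 -m crank '[[[0,0,0.05],[0,0,0]],[[0,0,0.15],[0,0,0]],[[0,0,0.2],[0,0,0]],[[0,0,0.2],[0,0,0]],[[0,0,0.2],[0,0,0]],[[0.05,0,0],[0,0,0]],[[0.14,-0.01,0],[0,0,0]],[[0.18,-0.01,0],[0,0,0]]]'
python3 -m crank '[[[0.16,0,0],[0,0,0]],[[0.06,0,0],[0,0,0]],[[0,0,-0.04],[0,0,0]],[[0,0,-0.14],[0,0,0]],[[0,0,-0.14],[0,0,0]],[[0,0,-0.08],[0,0,0]],[[0,0,-0.02],[0,0,0]],[[0,0,0],[0,0,0]]]'
python3 -m crank '[[[0,0,0],[0,0,0]],[[0,0,0],[0,0,0]],[[0,0,0],[0,0,0]]]'
```

```text
time_s: 11.05
position: [611.7, -160.4, 232.9]
ee_rot: [3.14, 0.002, 1.54]
wrist_force: [1.0, -0.2, -0.0]
gripper_width: 0.63
finger_force: 15.0
time_s: 11.72
position: [654.6, -159.6, 145.8]
ee_rot: [-3.139, -0.001, 1.541]
wrist_force: [0.3, 0.2, -0.7]
gripper_width: 0.63
finger_force: 15.0
time_s: 11.97
position: [656.4, -159.7, 148.3]
ee_rot: [3.14, 0.0, 1.541]
wrist_force: [0.1, -0.7, -1.0]
gripper_width: 0.63
finger_force: 15.0
```

```bash

python3 -m crank '[[[-0.002,0,-0.015],[0,0,0]],[[0,0,-0.013],[0,0,0]],[[0,0,-0.005],[0,0,0]],[[0,0,0],[0,0,0]],[[0,0,0],[0,0,0]],[[0,0,0],[0,0,0]]]'
python3 -m crank '[[[0,0,0],[0,0,0]],[[0,0,0],[0,0,0]],[[0,0,0],[0,0,0]],[[0,0,0],[0,0,0]],[[0,0,0],[0,0,0]],[[0,0,0],[0,0,0]]]' 0.8
```

```text
time_s: 12.47
position: [655.4, -159.7, 141.1]
ee_rot: [3.141, 0.0, 1.541]
wrist_force: [-3.8, 0.0, 9.8]
gripper_width: 0.629
finger_force: 15.0
time_s: 12.97
position: [655.3, -159.6, 140.1]
ee_rot: [-3.141, -0.0, 1.541]
wrist_force: [0.0, -0.2, -0.5]
gripper_width: 0.9
finger_force: 0.0
```

```bash

python3 -m crank '[[[0,0,0.06],[0,0,0]],[[0,0,0.16],[0,0,0]],[[0,0,0.2],[0,0,0]],[[0,0,0.1],[0,0,0]],[[-0.18,0.01,0],[0,0,0]],[[-0.2,0.01,0],[0,0,0]],[[-0.2,0.01,0],[0,0,0]],[[-0.2,0.01,0],[0,0,0]]]' 1
python3 -m crank '[[[-0.2,0.01,0],[0,0,0]],[[-0.125,0,0],[0,0,0]],[[0,0,-0.1],[0,0,0]],[[0,0,-0.2],[0,0,0]],[[0,0,-0.2],[0,0,0]],[[0,0,0],[0,0,0]],[[0,0,0],[0,0,0]],[[0,0,0],[0,0,0]]]'
python3 - <<'E'
from h import *
cs=shoot("4")
p,e=fit(cs,tumb(),[655.5,-159],flat(90)); print("tumb",p.round(1),e.round(2),"want x",660.5+.033*(p[1]-6))
E
```

```text
time_s: 13.63
position: [497.7, -151.3, 244.8]
ee_rot: [3.141, 0.0, 1.541]
wrist_force: [0.3, -1.7, 1.2]
gripper_width: 0.996
finger_force: 0.0
time_s: 14.3
position: [435.4, -149.6, 146.3]
ee_rot: [3.14, 0.0, 1.541]
wrist_force: [1.1, 0.3, 0.5]
gripper_width: 1.002
finger_force: 0.0
tumb [ 654.7 -157.5] 0.48 want x 655.105695030924
```

```bash

python3 -m crank '[[[-0.005,0,-0.1],[0,0,0]],[[0,0,-0.16],[0,0,0]],[[0,0,-0.08],[0,0,0]],[[0,0,-0.035],[0,0,0]],[[0,0,0],[0,0,0]],[[0,0,0],[0,0,0]]]'
python3 -m crank '[[[0,0,0],[0,0,0]],[[0,0,0],[0,0,0]],[[0,0,0],[0,0,0]],[[0,0,0],[0,0,0]],[[0,0,0],[0,0,0]],[[0,0,0],[0,0,0]],[[0,0,0],[0,0,0]],[[0,0,0],[0,0,0]]]' -1 15
```

```text
time_s: 14.9
position: [434.2, -149.8, 70.5]
ee_rot: [3.14, 0.0, 1.541]
wrist_force: [0.4, 0.9, 0.5]
gripper_width: 1.005
finger_force: 0.0
time_s: 15.57
position: [433.3, -149.6, 69.4]
ee_rot: [-3.141, 0.0, 1.541]
wrist_force: [-2.1, -0.6, 6.8]
gripper_width: 0.63
finger_force: 15.0
```

```bash

python3 -m crank '[[[0,0,0.05],[0,0,0]],[[0,0,0.15],[0,0,0]],[[0,0,0.2],[0,0,0]],[[0,0,0.2],[0,0,0]],[[0,0,0.2],[0,0,0]],[[0,0,0.05],[0,0,0]],[[0.1,0.045,0],[0,0,0]],[[0.18,0.08,0],[0,0,0]]]'
python3 -m crank '[[[0.18,0.08,0],[0,0,0]],[[0.18,0.08,0],[0,0,0]],[[0.18,0.08,0],[0,0,0]],[[0.18,0.08,0],[0,0,0]],[[0.13,0.058,0],[0,0,0]],[[0,0,0],[0,0,0]],[[0,0,0],[0,0,0]],[[0,0,-0.1],[0,0,0]]]'
python3 -m crank '[[[0,0,-0.18],[0,0,0]],[[0,0,-0.1],[0,0,0]],[[0,0,-0.06],[0,0,0]],[[0,0,0],[0,0,0]],[[0,0,0],[0,0,0]],[[0,0,0],[0,0,0]]]'
```

```text
time_s: 16.23
position: [488.1, -126.6, 241.1]
ee_rot: [3.14, 0.003, 1.537]
wrist_force: [1.7, -1.0, -0.5]
gripper_width: 0.637
finger_force: 15.0
time_s: 16.9
position: [660.4, -48.9, 222.1]
ee_rot: [3.138, -0.0, 1.541]
wrist_force: [1.2, 0.4, -0.4]
gripper_width: 0.629
finger_force: 15.0
time_s: 17.4
position: [660.0, -49.2, 153.0]
ee_rot: [3.14, 0.0, 1.541]
wrist_force: [0.3, 1.2, -0.8]
gripper_width: 0.631
finger_force: 15.0
```

```bash

python3 -m crank '[[[-0.002,0,-0.03],[0,0,0]],[[0,0,-0.02],[0,0,0]],[[0,0,-0.013],[0,0,0]],[[0,0,0],[0,0,0]],[[0,0,0],[0,0,0]],[[0,0,0],[0,0,0]]]'
python3 -m crank '[[[0,0,0],[0,0,0]],[[0,0,0],[0,0,0]],[[0,0,0],[0,0,0]],[[0,0,0],[0,0,0]],[[0,0,0],[0,0,0]],[[0,0,0],[0,0,0]]]' 0.8
```

```text
time_s: 17.9
position: [658.9, -49.1, 138.9]
ee_rot: [3.142, 0.0, 1.541]
wrist_force: [-2.5, -1.0, 4.6]
gripper_width: 0.632
finger_force: 15.0
time_s: 18.4
position: [659.0, -49.0, 138.6]
ee_rot: [-3.141, -0.0, 1.541]
wrist_force: [-0.0, -0.2, -0.5]
gripper_width: 0.899
finger_force: 0.0
```

```bash

python3 -m crank '[[[0,0,0.06],[0,0,0]],[[0,0,0.16],[0,0,0]],[[0,0,0.2],[0,0,0]],[[0,0,0.1],[0,0,0]],[[-0.139,0.121,0],[0,0,0]],[[-0.139,0.121,0],[0,0,0]],[[-0.139,0.121,0],[0,0,0]],[[-0.139,0.121,0],[0,0,0]]]' 1
python3 -m crank '[[[-0.139,0.121,0],[0,0,0]],[[-0.139,0.121,0],[0,0,0]],[[-0.139,0.121,0],[0,0,0]],[[-0.139,0.121,0],[0,0,0]],[[0,0,-0.1],[0,0,0]],[[0,0,-0.2],[0,0,0]],[[0,0,-0.2],[0,0,0]],[[0,0,0],[0,0,0]]]'
python3 -m crank '[[[0,0,0],[0,0,0]],[[0,0,0],[0,0,0]]]'
python3 - <<'E'
from h import *
cs=shoot("5")
p,e=fit(cs,tumb(),[658.5,-49],flat(90)); print("tumb",p.round(1),e.round(2),"want x",660.5+.033*(p[1]-6))
E
```

```text
time_s: 19.07
position: [546.4, 48.7, 243.6]
ee_rot: [3.141, 0.0, 1.541]
wrist_force: [0.5, 0.6, 0.5]
gripper_width: 0.996
finger_force: 0.0
time_s: 19.73
position: [433.5, 143.5, 138.2]
ee_rot: [-3.135, 0.002, 1.542]
wrist_force: [-1.5, -1.1, -0.7]
gripper_width: 1.001
finger_force: 0.0
time_s: 19.9
position: [437.4, 145.2, 144.7]
ee_rot: [3.14, -0.001, 1.541]
wrist_force: [1.1, 0.4, 0.5]
gripper_width: 0.999
finger_force: 0.0
tumb [657.1 -49.2] 3.21 want x 658.6799878070707
```

```bash

python3 -m crank '[[[0,-0.004,-0.1],[0,0,0]],[[0,0,-0.16],[0,0,0]],[[0,0,-0.08],[0,0,0]],[[0,0,-0.025],[0,0,0]],[[0,0,0],[0,0,0]],[[0,0,0],[0,0,0]]]'
python3 -m crank '[[[0,0,0],[0,0,0]],[[0,0,0],[0,0,0]],[[0,0,0],[0,0,0]],[[0,0,0],[0,0,0]],[[0,0,0],[0,0,0]],[[0,0,0],[0,0,0]],[[0,0,0],[0,0,0]],[[0,0,0],[0,0,0]]]' -1 15
```

```text
time_s: 20.5
position: [437.4, 144.1, 71.1]
ee_rot: [3.14, -0.0, 1.541]
wrist_force: [0.2, 0.7, 0.7]
gripper_width: 0.998
finger_force: 0.0
time_s: 21.17
position: [436.6, 143.9, 69.8]
ee_rot: [3.142, -0.0, 1.541]
wrist_force: [-1.3, -0.8, 5.4]
gripper_width: 0.631
finger_force: 15.0
```

```bash

python3 -m crank '[[[0,0,0.05],[0,0,0]],[[0,0,0.15],[0,0,0]],[[0,0,0.2],[0,0,0]],[[0,0,0.2],[0,0,0]],[[0,0,0.2],[0,0,0]],[[0,0,0.05],[0,0,0]],[[0.1,-0.035,0],[0,0,0]],[[0.18,-0.066,0],[0,0,0]]]'
python3 -m crank '[[[0.18,-0.066,0],[0,0,0]],[[0.18,-0.066,0],[0,0,0]],[[0.18,-0.066,0],[0,0,0]],[[0.18,-0.066,0],[0,0,0]],[[0.13,-0.05,0],[0,0,0]],[[0,0,0],[0,0,0]],[[0,0,0],[0,0,0]],[[0,0,-0.1],[0,0,0]]]'
python3 -m crank '[[[0,0,-0.18],[0,0,0]],[[0,0,-0.1],[0,0,0]],[[0,0,-0.06],[0,0,0]],[[0,0,0],[0,0,0]],[[0,0,0],[0,0,0]],[[0,0,0],[0,0,0]]]'
```

```text
time_s: 21.83
position: [491.5, 124.7, 241.9]
ee_rot: [3.138, 0.001, 1.544]
wrist_force: [1.2, 0.4, -1.1]
gripper_width: 0.634
finger_force: 15.0
time_s: 22.5
position: [663.6, 61.8, 222.6]
ee_rot: [3.138, -0.001, 1.542]
wrist_force: [0.2, 0.8, -1.6]
gripper_width: 0.635
finger_force: 15.0
time_s: 23.0
position: [663.2, 61.3, 153.5]
ee_rot: [3.14, -0.0, 1.541]
wrist_force: [0.6, -0.8, 0.2]
gripper_width: 0.633
finger_force: 15.0
```

```bash

python3 -m crank '[[[0,0,-0.03],[0,0,0]],[[0,0,-0.02],[0,0,0]],[[0,0,-0.014],[0,0,0]],[[0,0,0],[0,0,0]],[[0,0,0],[0,0,0]],[[0,0,0],[0,0,0]]]'
python3 -m crank '[[[0,0,0],[0,0,0]],[[0,0,0],[0,0,0]],[[0,0,0],[0,0,0]],[[0,0,0],[0,0,0]],[[0,0,0],[0,0,0]],[[0,0,0],[0,0,0]]]' 0.8
python3 -m crank '[[[0,0,0.06],[0,0,0]],[[0,0,0.16],[0,0,0]],[[0,0,0.2],[0,0,0]],[[0,0,0.1],[0,0,0]],[[-0.16,-0.1,0],[0,0,-1]],[[-0.16,-0.1,0],[0,0,-1]],[[-0.16,-0.1,0],[0,0,-1]],[[-0.16,-0.1,0],[0,0,-1]]]'
python3 -m crank '[[[-0.16,-0.1,0],[0,0,-1]],[[-0.16,-0.1,0],[0,0,-1]],[[-0.16,-0.1,0],[0,0,-1]],[[0,-0.1,0],[0,0,-1]],[[0,-0.1,0],[0,0,-1]],[[0,-0.1,0],[0,0,-1]],[[0,-0.1,0],[0,0,-1]],[[0,-0.1,0],[0,0,-1]]]'
python3 - <<'E'
from h import *
cs=shoot("6")
for n in cs: cv2.imwrite(f"pics/a6{n}.png",cv2.resize(cs[n]["image"],(800,600)))
for y in(170.5,61,-49,-158):
    p,e=fit(cs,tumb(),[660.5+.033*(y-6),y],flat(90)); print("tumb",p.round(1),e.round(2),"want x",660.5+.033*(p[1]-6))
for q in([551,58,.175],[433,45,.289]):
    p,e=fit(cs,box(),q,flat(40),ang=.05); print("box",p.round(3),e.round(2))
E
```

```text
time_s: 23.5
position: [662.6, 60.8, 139.1]
ee_rot: [3.141, -0.0, 1.541]
wrist_force: [-2.0, -0.2, 5.1]
gripper_width: 0.631
finger_force: 15.0
time_s: 24.0
position: [662.5, 60.8, 138.8]
ee_rot: [-3.141, -0.0, 1.541]
wrist_force: [0.5, -0.2, 0.3]
gripper_width: 0.901
finger_force: 0.0
time_s: 24.67
position: [533.1, -19.7, 243.6]
ee_rot: [3.141, -0.0, 1.259]
wrist_force: [-0.5, 0.2, -0.2]
gripper_width: 0.901
finger_force: 0.0
time_s: 25.33
position: [438.6, -180.1, 244.0]
ee_rot: [3.14, -0.001, 0.7]
wrist_force: [0.2, 0.0, 0.1]
gripper_width: 0.902
finger_force: 0.0
tumb [664.3 170.7] 0.5 want x 665.9341295668368
tumb [661.6  62.7] 0.63 want x 662.3720170657632
tumb [657.8 -48.8] 0.43 want x 658.6921682120308
tumb [ 655.2 -157.5] 0.53 want x 655.1036820245012
box [5.50545e+02 5.77780e+01 1.70000e-01] 0.6
box [4.32917e+02 4.50080e+01 2.72000e-01] 1.21
```

View pics/a6top.png

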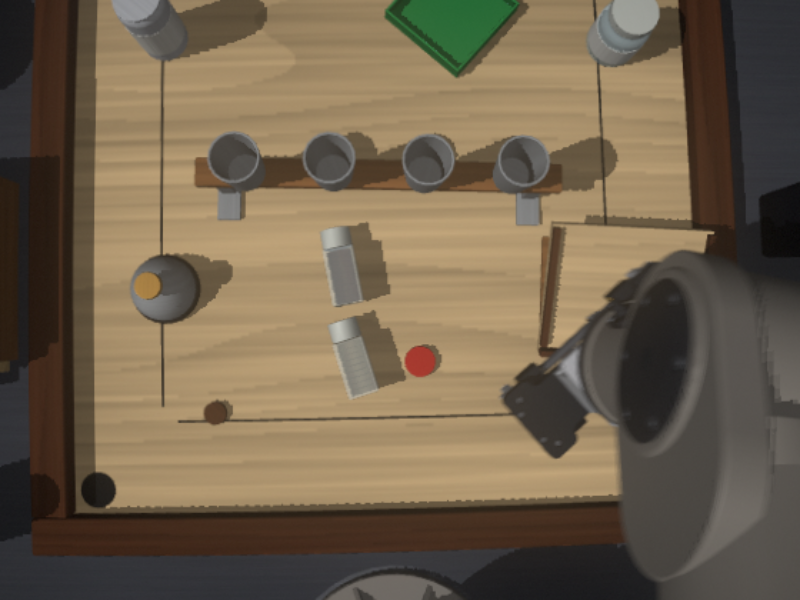

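All four tumblers stand on the ledge, within 2 mm of its centre line. Both boxes are still where they started. Next is box1.

```bash

python3 -m crank '[[[0.07,0.149,0],[0,0,-0.95]],[[0.07,0.149,0],[0,0,-0.95]],[[0.07,0.149,0],[0,0,-0.95]],[[0.07,0.149,0],[0,0,-0.95]],[[0.07,0.149,0],[0,0,-0.95]],[[0.07,0.149,0],[0,0,-0.95]],[[0.07,0.149,0],[0,0,-0.95]],[[0.07,0.149,0],[0,0,-0.95]]]' 0.5
python3 -m crank '[[[0,0,-0.1],[0,0,0]],[[0,0,-0.2],[0,0,0]],[[0,0,-0.2],[0,0,0]],[[0,0,-0.1],[0,0,0]],[[0,0,0],[0,0,0]],[[0,0,0],[0,0,0]],[[0,0,0],[0,0,0]]]'
```

```text
time_s: 26.1
position: [550.8, 61.5, 243.8]
ee_rot: [-3.141, -0.001, 0.171]
wrist_force: [0.3, -0.7, -0.1]
gripper_width: 0.749
finger_force: 0.0
time_s: 26.68
position: [551.5, 59.8, 124.8]
ee_rot: [-3.141, -0.002, 0.173]
wrist_force: [0.9, -1.1, 0.1]
gripper_width: 0.747
finger_force: 0.0
```

```bash

python3 -m crank '[[[-0.005,-0.008,-0.1],[0,0,0]],[[0,0,-0.14],[0,0,0]],[[0,0,-0.08],[0,0,0]],[[0,0,-0.04],[0,0,0]],[[0,0,0],[0,0,0]],[[0,0,0],[0,0,0]]]'
python3 -m crank '[[[0,0,0],[0,0,0]],[[0,0,0],[0,0,0]],[[0,0,0],[0,0,0]],[[0,0,0],[0,0,0]],[[0,0,0],[0,0,0]],[[0,0,0],[0,0,0]],[[0,0,0],[0,0,0]],[[0,0,0],[0,0,0]]]' -1 20
python3 -m crank '[[[0,0,0.05],[0,0,0]],[[0,0,0.15],[0,0,0]],[[0,0,0.2],[0,0,0]],[[0,0,0.2],[0,0,0]],[[0,0,0.2],[0,0,0]],[[0,0,0.1],[0,0,0]],[[0,0,0],[0,0,0]],[[0,0,0],[0,0,0]]]'
python3 - <<'E'
from h import *
cs=shoot("7"); print(ctrl.get_state()["joints"].round(2))
cv2.imwrite("pics/a7side.png",cv2.resize(cs["side"]["image"],(800,600)))
# target for TCP in rest frame
p=np.array([509.453,-309.516,-.075,74.132])
R=Ro.from_euler("z",p[2])*Ro.from_euler("y",-20,degrees=True)
for y in(48,-48): print(restpose(np.array([[-24,y,33.],[-24,y,60]]),p).round(1))
Rt=R*Ro.from_euler("x",180,degrees=True); R0=Ro.from_euler("xyz",ctrl.get_state()["ee_rot"])
print(Rt.as_euler("xyz").round(3),"rotvec deg",(Rt*R0.inv()).as_rotvec(degrees=True).round(2))
E
```

```text
time_s: 27.18
position: [550.5, 57.9, 52.4]
ee_rot: [3.142, -0.002, 0.173]
wrist_force: [-0.9, -0.2, -0.9]
gripper_width: 0.749
finger_force: 0.0
time_s: 27.85
position: [549.7, 57.5, 51.2]
ee_rot: [3.141, -0.0, 0.173]
wrist_force: [-1.8, -0.8, 7.0]
gripper_width: 0.425
finger_force: 20.0
time_s: 28.52
position: [549.8, 57.6, 232.2]
ee_rot: [3.141, -0.002, 0.173]
wrist_force: [-0.2, 1.0, -1.8]
gripper_width: 0.427
finger_force: 20.0
[ 0.22  0.27 -0.53  1.85  0.15  1.06 -1.76]
[[ 479.3 -259.1   96.9]
 [ 470.1 -258.4  122.3]]
[[ 472.1 -354.8   96.9]
 [ 462.9 -354.2  122.3]]
[ 3.142 -0.349 -0.075] rotvec deg [  0.98 -20.11 -14.05]
```

View pics/a7side.png

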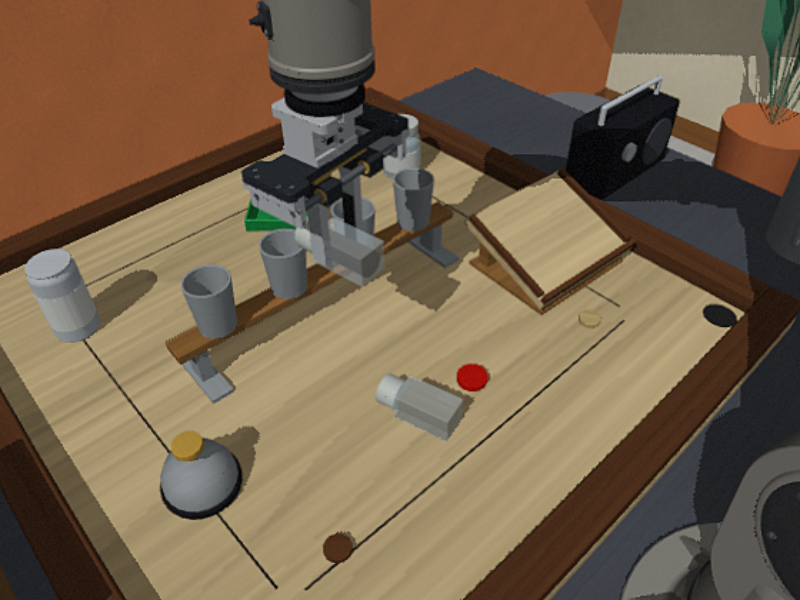

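Box1 hangs level in the jaws at display pixel (345,245), cap away from the robot. Taking it to the rest with a 20° tilt.

```bash

python3 -m crank '[[[-0.044,-0.158,0],[0.03,-0.63,-0.44]],[[-0.044,-0.158,0],[0.03,-0.63,-0.44]],[[-0.044,-0.158,0],[0.03,-0.63,-0.44]],[[-0.044,-0.158,0],[0.03,-0.63,-0.44]],[[-0.044,-0.158,0],[0.03,-0.63,-0.44]],[[-0.044,-0.158,0],[0.03,-0.63,-0.44]],[[-0.044,-0.158,0],[0.03,-0.63,-0.44]],[[-0.044,-0.158,0],[0.03,-0.63,-0.44]]]'
python3 -m crank '[[[-0.044,-0.158,0],[0,0,0]],[[-0.044,-0.158,0],[0,0,0]],[[0,0,-0.1],[0,0,0]],[[0,0,-0.12],[0,0,0]],[[0,0,0],[0,0,0]],[[0,0,0],[0,0,0]],[[0,0,0],[0,0,0]],[[0,0,0],[0,0,0]]]'
cat > d.py <<'E'
from h import *
import sys
y,h=map(float,sys.argv[1:3])
p=np.array([509.453,-309.516,-.075,74.132]); s=ctrl.get_state()
R=Ro.from_euler("z",p[2])*Ro.from_euler("y",-20,degrees=True)
print("shift/200",((restpose(np.array([[-24,y,h]]),p)[0]-s["position"])/200).round(4),"rest frame",R.inv().apply(s["position"]-[p[0],p[1],p[3]]).round(1))
Rt=R*Ro.from_euler("x",180,degrees=True); print("turn/4",((Rt*Ro.from_euler("xyz",s["ee_rot"]).inv()).as_rotvec(degrees=True)/4).round(3))
E
python3 d.py 48 36
```

```text
time_s: 29.28
position: [477.6, -196.6, 229.6]
ee_rot: [3.141, -0.352, -0.077]
wrist_force: [0.7, -0.0, -0.8]
gripper_width: 0.423
finger_force: 20.0
time_s: 29.95
position: [462.1, -258.2, 187.8]
ee_rot: [3.141, -0.352, -0.075]
wrist_force: [0.5, -0.0, -1.1]
gripper_width: 0.421
finger_force: 20.0
shift/200 [ 0.081  -0.004  -0.4401] rest frame [ -9.1  47.6 124.3]
turn/4 [ 0.012  0.043 -0.001]
```

```bash

python3 -m crank '[[[0.017,0,-0.1],[0,0,0]],[[0.024,-0.002,-0.14],[0,0.04,0]],[[0.022,-0.002,-0.12],[0,0,0]],[[0.012,0,-0.06],[0,0,0]],[[0.006,0,-0.02],[0,0,0]],[[0,0,0],[0,0,0]],[[0,0,0],[0,0,0]],[[0,0,0],[0,0,0]]]'; python3 d.py 48 32
```

```text
time_s: 30.62
position: [478.3, -259.4, 99.8]
ee_rot: [3.14, -0.35, -0.075]
wrist_force: [-1.1, 0.4, -1.2]
gripper_width: 0.427
finger_force: 20.0
shift/200 [ 0.0067  0.0012 -0.0192] rest frame [-23.9  47.7  36.1]
turn/4 [0.017 0.009 0.005]
```

```bash

python3 -m crank '[[[0.003,0,-0.008],[0,0,0]],[[0.004,0,-0.01],[0,0,0]],[[0,0,0],[0,0,0]],[[0,0,0],[0,0,0]],[[0,0,0],[0,0,0]]]'; python3 d.py 48 31
```

```text
time_s: 31.03
position: [479.9, -259.6, 96.6]
ee_rot: [3.14, -0.351, -0.075]
wrist_force: [-6.0, 1.9, 14.1]
gripper_width: 0.425
finger_force: 20.0
shift/200 [ 0.0002  0.0023 -0.0076] rest frame [-23.5  47.5  32.4]
turn/4 [0.024 0.021 0.009]
```

```bash

python3 -m crank '[[[0,0,0],[0,0,0]],[[0,0,0],[0,0,0]],[[0,0,0],[0,0,0]],[[0,0,0],[0,0,0]],[[0,0,0],[0,0,0]],[[0,0,0],[0,0,0]]]' 0.2
python3 -m crank '[[[-0.017,0.001,0.047],[0,0,0]],[[-0.034,0.003,0.094],[0,0,0]],[[-0.05,0.004,0.14],[0,0,0]],[[-0.05,0.004,0.14],[0,0,0]],[[0,0.1,0.1],[0,0.6,0.8]],[[0,0.15,0.1],[0,0.6,0.8]],[[0,0.15,0.1],[0,0.6,0.8]],[[0,0.15,0],[0,0.6,0.8]]]'
python3 -m crank '[[[0,0.15,0],[0,0.6,0.8]],[[0,0.15,0],[0,0.6,0.8]],[[0,0.15,0],[0,0.6,0.8]],[[0,0.15,0],[0,0.6,0.4]],[[0,0.05,0],[0,0.2,0]],[[0,0,0],[0,0,0]],[[0,0,0],[0,0,0]]]' 0.5
python3 - <<'E'
from h import *
cs=shoot("8")
p,e=fit(cs,box(),[433,45,.28],flat(40),ang=.05); print("box2",p.round(3),e.round(2))
s=ctrl.get_state(); print(s["position"],s["ee_rot"])
q=np.array([509.453,-309.516,-.075,74.132])
f=lambda M,p:restpose(Ro.from_euler("z",p[2]).apply(M)+[p[0],p[1],20],q)
p,e=fit(cs,box(),[-24,48,0],f,ang=.03); print("box1 in rest",p.round(3),e.round(2))
cv2.imwrite("pics/a8top.png",cv2.resize(cs["top"]["image"],(800,600)))
E
```

```text
time_s: 31.53
position: [479.1, -259.2, 95.2]
ee_rot: [3.141, -0.349, -0.075]
wrist_force: [-1.2, -0.3, 0.4]
gripper_width: 0.601
finger_force: 0.0
time_s: 32.2
position: [449.8, -146.4, 244.1]
ee_rot: [-3.14, -0.184, 0.149]
wrist_force: [0.3, 0.1, -0.1]
gripper_width: 0.602
finger_force: 0.0
time_s: 32.78
position: [448.8, -16.8, 239.8]
ee_rot: [-3.09, -0.007, 0.339]
wrist_force: [-1.1, 0.5, -0.6]
gripper_width: 0.75
finger_force: 0.0
box2 [4.33697e+02 4.67940e+01 3.34000e-01] 3.15
[448.5984005  -17.93603153 239.63627543] [-3.08986745 -0.00658765  0.33711794]
box1 in rest [-2.1454e+01  4.5139e+01 -1.0000e-02] 2.5
```

View pics/a8top.png

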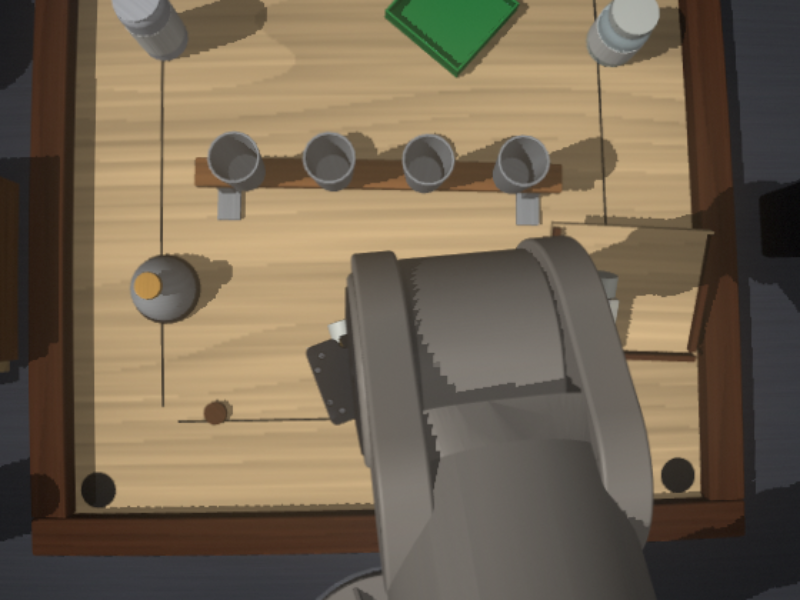

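The arm hides box1 and most of box2 from above (box2's cap shows at display pixel (337,330)). I'll check box2 from the side camera and square up the tool.

```bash
python3 - <<'E'
from h import *
cs=shoot("9")
p,e=fit(cs,box(),[433,45,.28],flat(40),ang=.03,use=("side",)); print("box2",p.round(3),e.round(2))
s=ctrl.get_state()
for y in(.27,.289):
  Rt=Ro.from_euler("z",y)*Ro.from_euler("x",180,degrees=True); print((Rt*Ro.from_euler("xyz",s["ee_rot"]).inv()).as_rotvec(degrees=True)/4)
print((np.array([433,45,243])-s["position"])/200)
p,e=fit(cs,box(),[433,45,.28],flat(40),ang=.03,use=("side",))
draw({"side":cs["side"]},[flat(40)(box(),p)],"fit9")
E
```

```text
box2 [4.33263e+02 4.45520e+01 2.69000e-01] 0.52
[-0.73673381 -0.1328643  -0.95725231]
[-0.73537162 -0.13984447 -0.68515931]
[-0.07813898  0.31479009  0.01708099]
```

View pics/fit9_side.png

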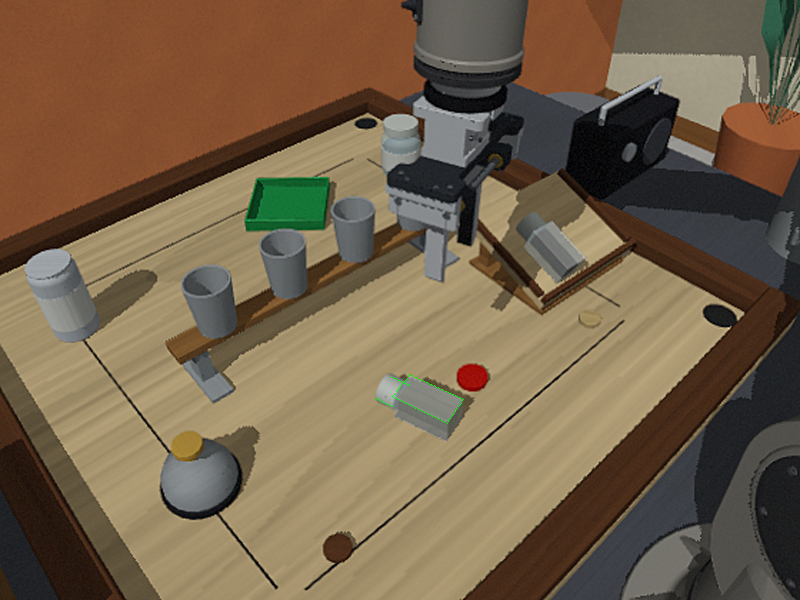

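Box1 lies on the rest with its cap uphill, at about (550,245), and box2 hasn't moved. Picking box2.

```bash

python3 -m crank '[[[-0.026,0.1,0],[-0.37,-0.07,-0.47]],[[-0.026,0.115,0],[-0.37,-0.07,-0.47]],[[-0.026,0.1,0],[0,0,0]],[[0,0,-0.1],[0,0,0]],[[0,0,-0.2],[0,0,0]],[[0,0,-0.2],[0,0,0]],[[0,0,0],[0,0,0]],[[0,0,0],[0,0,0]]]' 0.5
python3 -m crank '[[[0,0,0],[0,0,0]],[[0,0,0],[0,0,0]]]'
```

```text
time_s: 33.65
position: [432.3, 45.7, 139.0]
ee_rot: [-3.14, 0.003, 0.273]
wrist_force: [0.1, 0.0, 1.4]
gripper_width: 0.75
finger_force: 0.0
time_s: 33.82
position: [434.7, 46.1, 141.6]
ee_rot: [3.141, -0.003, 0.272]
wrist_force: [-0.5, 0.2, 0.4]
gripper_width: 0.748
finger_force: 0.0
```

Down 89 mm to TCP z = 52.5.

```bash

python3 -m crank '[[[-0.005,-0.006,-0.1],[0,0,0]],[[0,0,-0.16],[0,0,0]],[[0,0,-0.12],[0,0,0]],[[0,0,-0.06],[0,0,0]],[[0,0,0],[0,0,0]],[[0,0,0],[0,0,0]]]'
python3 -m crank '[[[0,0,0],[0,0,0]],[[0,0,0],[0,0,0]],[[0,0,0],[0,0,0]],[[0,0,0],[0,0,0]],[[0,0,0],[0,0,0]],[[0,0,0],[0,0,0]],[[0,0,0],[0,0,0]],[[0,0,0],[0,0,0]]]' -1 20
python3 -m crank '[[[0,0,0.05],[0,0,0]],[[0,0,0.15],[0,0,0]],[[0,0,0.2],[0,0,0]],[[0,0,0.2],[0,0,0]],[[0,0,0.2],[0,0,0]],[[0,0,0.1],[0,0,0]],[[0,0,0],[0,0,0]],[[0,0,0],[0,0,0]]]'
python3 d.py -48 130
```

```text
time_s: 34.32
position: [433.2, 45.0, 52.7]
ee_rot: [3.141, -0.001, 0.273]
wrist_force: [0.1, -0.3, 0.9]
gripper_width: 0.752
finger_force: 0.0
time_s: 34.98
position: [432.7, 44.9, 51.9]
ee_rot: [3.141, -0.001, 0.273]
wrist_force: [-2.6, -1.3, 9.0]
gripper_width: 0.424
finger_force: 20.0
time_s: 35.65
position: [432.6, 45.0, 232.6]
ee_rot: [3.141, -0.002, 0.273]
wrist_force: [0.2, 0.1, -1.1]
gripper_width: 0.423
finger_force: 20.0
shift/200 [ 0.032  -1.9866 -0.2228] rest frame [-42.7 347.7 184.2]
turn/4 [ 0.505 -4.964 -4.929]
```

```bash

python3 -m crank '[[[0.1,-0.12,0],[0,0,0]],[[0.1,-0.16,0],[0,0,-0.4]],[[0.06,-0.16,0],[0.05,-0.5,-0.5]],[[0.04,-0.16,0],[0.05,-0.5,-0.5]],[[0,-0.17,0],[0.05,-0.5,-0.5]],[[0,-0.17,0],[0.05,-0.5,-0.5]],[[0,-0.17,0],[0.05,-0.5,-0.5]],[[-0.05,-0.17,0],[0.05,-0.5,-0.5]]]'
python3 -m crank '[[[-0.05,-0.17,0],[0.05,-0.5,-0.5]],[[-0.05,-0.17,0],[0.05,-0.5,-0.5]],[[-0.05,-0.17,0],[0.05,-0.5,-0.5]],[[-0.05,-0.17,0],[0.05,-0.5,0]],[[0,0,0],[0,0,0]],[[0,0,0],[0,0,0]],[[0,0,0],[0,0,0]]]'
python3 d.py -48 36
```

```text
time_s: 36.32
position: [482.3, -212.1, 230.0]
ee_rot: [3.134, -0.21, 0.035]
wrist_force: [0.3, 0.1, -1.0]
gripper_width: 0.424
finger_force: 20.0
time_s: 36.9
position: [441.9, -346.1, 230.1]
ee_rot: [-3.129, -0.347, -0.075]
wrist_force: [0.3, 0.9, -1.4]
gripper_width: 0.425
finger_force: 20.0
shift/200 [ 0.1457 -0.0434 -0.6516] rest frame [ -7.4 -41.5 168.6]
turn/4 [-0.173 -0.017 -0.061]
```

```bash

python3 -m crank '[[[0.03,-0.043,-0.1],[-0.17,-0.02,-0.06]],[[0.035,0,-0.17],[0,0,0]],[[0.035,0,-0.17],[0,0,0]],[[0.028,0,-0.12],[0,0,0]],[[0.012,0,-0.06],[0,0,0]],[[0.004,0,-0.02],[0,0,0]],[[0,0,0],[0,0,0]],[[0,0,0],[0,0,0]]]'
python3 -m crank '[[[0,0,0],[0,0,0]]]';python3 d.py -48 33
```

```text
time_s: 37.57
position: [471.8, -354.7, 103.8]
ee_rot: [3.14, -0.351, -0.073]
wrist_force: [0.4, -0.8, -0.4]
gripper_width: 0.423
finger_force: 20.0
time_s: 37.65
position: [471.7, -355.4, 104.4]
ee_rot: [3.139, -0.352, -0.073]
wrist_force: [0.5, 0.7, -1.0]
gripper_width: 0.42
finger_force: 20.0
shift/200 [ 0.0021  0.0029 -0.0373] rest frame [-21.8 -48.6  40.1]
turn/4 [ 0.037  0.044 -0.011]
```

```bash

python3 -m crank '[[[0.001,0.002,-0.017],[0.03,0.04,0]],[[0.002,0,-0.014],[0,0,0]],[[0.002,0,-0.006],[0,0,0]],[[0,0,0],[0,0,0]],[[0,0,0],[0,0,0]],[[0,0,0],[0,0,0]]]';python3 d.py -48 32
```

```text
time_s: 38.15
position: [473.0, -355.7, 97.7]
ee_rot: [3.14, -0.351, -0.074]
wrist_force: [-5.2, 4.1, 17.4]
gripper_width: 0.426
finger_force: 20.0
shift/200 [-0.0026  0.0041 -0.0086] rest frame [-22.9 -48.8  33.4]
turn/4 [ 0.02   0.02  -0.003]
```

```bash

python3 -m crank '[[[0,0,0],[0,0,0]],[[0,0,0],[0,0,0]],[[0,0,0],[0,0,0]],[[0,0,0],[0,0,0]],[[0,0,0],[0,0,0]],[[0,0,0],[0,0,0]]]' 0.2
python3 -m crank '[[[-0.017,0.001,0.047],[0,0,0]],[[-0.034,0.003,0.094],[0,0,0]],[[-0.05,0.004,0.14],[0,0,0]],[[-0.05,0.004,0.14],[0,0,0]],[[0.05,0.1,0.1],[0,0.5,0.5]],[[0.05,0.17,0.1],[0,0.5,0.5]],[[0.05,0.18,0.1],[0,0.5,0.5]],[[0.05,0.18,0],[0,0.5,0.5]]]'
python3 -m crank '[[[0.05,0.18,0],[0,0.5,0.5]],[[0.05,0.18,0],[0,0.5,0.5]],[[0.05,0.18,0],[0,0.5,0.5]],[[0,0.18,0],[0,0.5,0.5]],[[0,0.18,0],[0,0.5,0.5]],[[0,0.18,0],[0,0.5,0.5]],[[0,0.18,0],[0,0,0.5]],[[0,0.18,0],[0,0,0.5]]]' -1 30
python3 -m crank '[[[0,0.18,0],[0,0,0.5]],[[0,0.18,0],[0,0,0.5]],[[0,0.18,0],[0,0,0.5]],[[0,0.18,0],[0,0,0.5]],[[0,0.18,0],[0,0,0.5]],[[0,0.18,0],[0,0,0.5]],[[0,0.1,0],[0,0,0]],[[0,0,0],[0,0,0]]]'
python3 - <<'E'
from h import *
cs=shoot("10"); s=ctrl.get_state(); print(s["position"],s["ee_rot"])
q=np.array([509.453,-309.516,-.075,74.132])
f=lambda M,p:restpose(Ro.from_euler("z",p[2]).apply(M)+[p[0],p[1],20],q); it=[]
for y in(48,-48):
    p,e=fit(cs,box(),[-24,y,0],f,ang=.03); print("box in rest",p.round(3),e.round(2)); it.append(f(box(),p))
for y in(170.5,61,-49,-158):
    p,e=fit(cs,tumb(),[660.5+.033*(y-6),y],flat(90)); print("tumb",p.round(1),e.round(2),"want x",660.5+.033*(p[1]-6))
draw(cs,it,"fit10")
Rt=Ro.from_euler("z",s["ee_rot"][2])*Ro.from_euler("x",180,degrees=True); print((Rt*Ro.from_euler("xyz",s["ee_rot"]).inv()).as_rotvec(degrees=True)/4,(np.array([526.8,292,0])-s["position"])/200)
E
```

```text
time_s: 38.65
position: [472.1, -355.2, 96.0]
ee_rot: [-3.141, -0.348, -0.075]
wrist_force: [-0.6, 0.7, -0.3]
gripper_width: 0.6
finger_force: 0.0
time_s: 39.32
position: [482.9, -227.3, 244.7]
ee_rot: [3.137, -0.212, 0.066]
wrist_force: [1.8, -0.6, 0.2]
gripper_width: 0.599
finger_force: 0.0
time_s: 39.98
position: [511.5, 62.2, 240.5]
ee_rot: [-3.107, -0.003, 0.343]
wrist_force: [1.0, 0.5, 0.1]
gripper_width: 0.07
finger_force: 0.0
time_s: 40.65
position: [510.3, 301.3, 240.6]
ee_rot: [-3.105, -0.004, 0.556]
wrist_force: [-0.8, -0.4, 0.1]
gripper_width: 0.004
finger_force: 0.0
[511.34502324 296.91718008 240.1638073 ] [-3.10718212e+00 -2.43191627e-03  5.52097817e-01]
box in rest [-2.3067e+01  4.6370e+01 -8.0000e-03] 0.7
box in rest [-2.3130e+01 -5.0203e+01  1.2000e-02] 0.7
tumb [664.3 170.7] 0.54 want x 665.9346064939798
tumb [661.8  62.6] 0.68 want x 662.3694063357281
tumb [658.6 -49.5] 0.74 want x 658.6699486354881
tumb [ 655.7 -157.6] 0.69 want x 655.1005744554678
[-0.43793124 -0.22885435 -0.00059934] [ 0.07727488 -0.0245859  -1.20081904]
```

View pics/fit10_top.png

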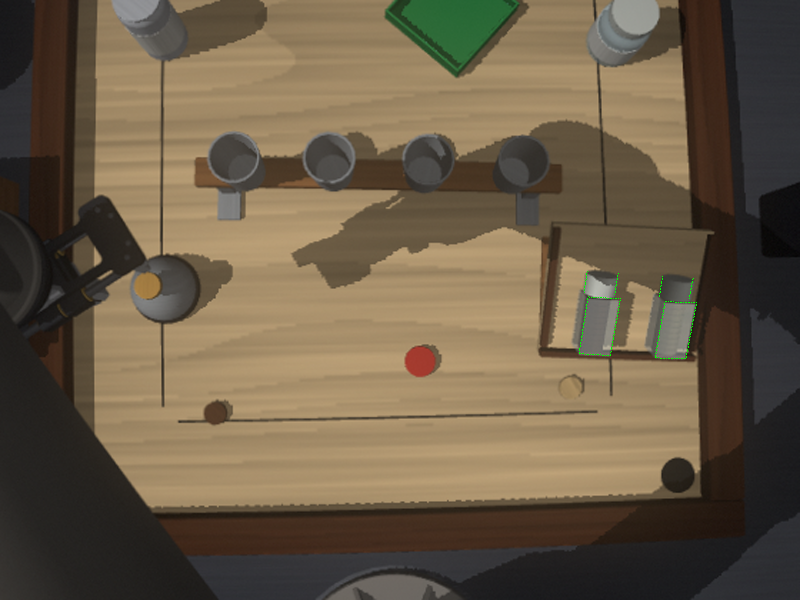

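View pics/fit10_side.png

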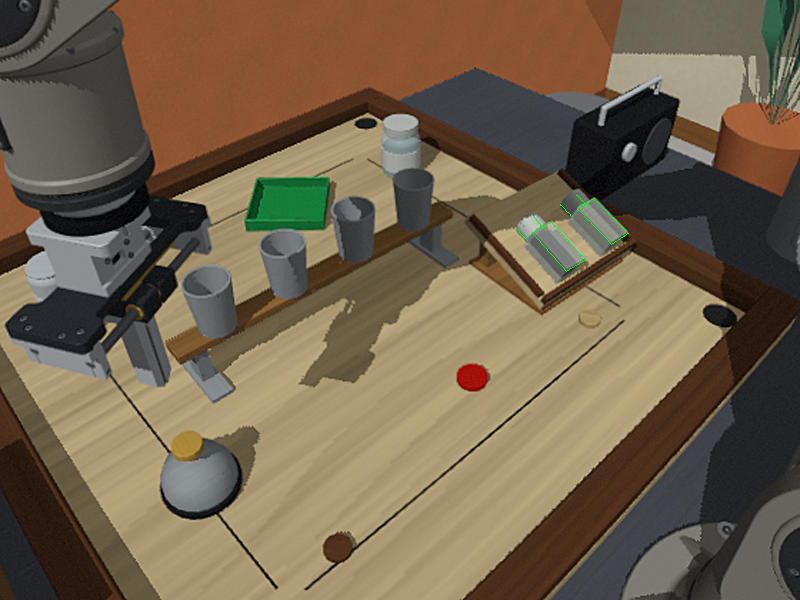

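Both boxes and all four tumblers are in place, and the striker and coins haven't been touched. Next I press the bell.

```bash

python3 -m crank '[[[0.077,-0.025,0],[-0.44,-0.23,0]],[[0,0,-0.1],[0,0,0]],[[0,0,-0.18],[0,0,0]],[[0,0,-0.15],[0,0,0]],[[0,0,-0.08],[0,0,0]],[[0,0,-0.03],[0,0,0]],[[0,0,0],[0,0,0]],[[0,0,0],[0,0,0]]]'
python3 -m crank '[[[0,0,0],[0,0,0]],[[0,0,0],[0,0,0]]]'
```

```text
time_s: 41.42
position: [527.8, 291.0, 133.0]
ee_rot: [3.141, -0.001, 0.55]
wrist_force: [-0.6, -0.4, -0.2]
gripper_width: 0.008
finger_force: 0.0
time_s: 41.58
position: [527.9, 291.7, 133.4]
ee_rot: [3.141, -0.002, 0.55]
wrist_force: [-0.9, 0.4, 0.4]
gripper_width: 0.007
finger_force: 0.0
```

Down 19 mm slowly, to about 114.

```bash

python3 -m crank '[[[-0.004,0,-0.03],[0,0,0]],[[0,0,-0.02],[0,0,0]],[[0,0,-0.02],[0,0,0]],[[0,0,-0.015],[0,0,0]],[[0,0,-0.01],[0,0,0]],[[0,0,0],[0,0,0]],[[0,0,0],[0,0,0]],[[0,0,0],[0,0,0]]]'
```

```text
time_s: 42.25
position: [526.5, 291.6, 113.1]
ee_rot: [3.142, -0.001, 0.551]
wrist_force: [-0.2, -1.3, 5.9]
gripper_width: 0.005
finger_force: 2.6
```

```bash

python3 -m crank '[[[0,0,-0.01],[0,0,0]],[[0,0,-0.01],[0,0,0]],[[0,0,0],[0,0,0]],[[0,0,0],[0,0,0]],[[0,0,0],[0,0,0]]]'
python3 -m crank '[[[0,0,-0.005],[0,0,0]],[[0,0,0],[0,0,0]],[[0,0,0],[0,0,0]],[[0,0,0],[0,0,0]]]'
```

```text
time_s: 42.67
position: [526.7, 291.8, 110.8]
ee_rot: [3.141, -0.001, 0.551]
wrist_force: [-8.9, -8.1, 33.3]
gripper_width: 0.004
finger_force: 16.3
time_s: 43.0
position: [526.8, 291.8, 110.6]
ee_rot: [3.14, -0.002, 0.551]
wrist_force: [-11.4, -9.8, 45.0]
gripper_width: 0.006
finger_force: 22.5
```

It's hard on the stop: force jumped to 45 N with almost no further travel. Lifting off and checking once more.

```bash

python3 -m crank '[[[0,0,0.03],[0,0,0]],[[0,0,0.08],[0,0,0]],[[0,0,0.15],[0,0,0]],[[0,0,0.2],[0,0,0]],[[0,0,0.2],[0,0,0]],[[0,0,0],[0,0,0]],[[0,0,0],[0,0,0]],[[0,0,0],[0,0,0]]]'
python3 - <<'E'
from h import *
cs=shoot("11")
q=np.array([509.453,-309.516,-.075,74.132])
f=lambda M,p:restpose(Ro.from_euler("z",p[2]).apply(M)+[p[0],p[1],20],q)
for y in(48,-48): print("box",*[v.round(2) for v in fit(cs,box(),[-24,y,0],f,ang=.03)])
for y in(170.5,61,-49,-158): print("tumb",*[v.round(1) for v in fit(cs,tumb(),[660.5+.033*(y-6),y],flat(90))])
for z in(99,89): print("bell",z,*[v.round(1) for v in fit(cs,circ(17,0),[526.8,292],flat(z),use=("side",))])
E
```

```text
time_s: 43.67
position: [526.1, 291.3, 239.4]
ee_rot: [3.141, 0.0, 0.551]
wrist_force: [-0.3, -0.4, -1.3]
gripper_width: 0.007
finger_force: 0.0
box [-2.308e+01  4.648e+01 -1.000e-02] 0.72
box [-2.288e+01 -5.030e+01  1.000e-02] 0.68
tumb [664.3 170.7] 0.5
tumb [662.2  62.1] 0.8
tumb [658.6 -49.8] 1.0
tumb [ 655.5 -157.6] 0.7
bell 99 [527.1 291.9] 0.3
bell 89 [534.8 290.2] 0.3
```

Everything is still in place, and the plunger is back up: at z = 99 its position matches the earlier fit.

```bash
python3 -c "from station import ctrl; print(ctrl.finish_job())"
```

```text
the job is handed in; nothing more can be done
None
```

I handed the job in at about 44 s: four tumblers (all that were present) stand upright on the ledge within about 2 mm of its centre line, both boxes lie on the rest with caps uphill, and the bell was pressed to its stop and sprang back. The striker and coins were never touched. The hand-in did not report a verdict.

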